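Close up the keyed brush washer

ROBOT

A 6-joint arm with a two-finger parallel gripper is mounted at the origin on a cart in front of the work surface, level with it; the furniture and walls round the work are solid. World frame = base frame: x ahead of the robot, y to its left, z up, the work surface at z = 0. Lengths are in m, angles in rad, forces in N, time in s.
With the tool pointing down it reaches from about 0.425 to 0.925 m from the base axis. Payload 12.5 kg.
Tool frame: the origin (TCP) lies between the finger pads; the fingertips stand ahead of it and the grasp point (between the pads) lies 2 mm behind it (r.tcp_to_tips is the z of the fingertips in the tool frame, in m); z points along the fingers, y is the line along which they close (so a half turn about z gives the same grasp; the last joint's range is limited). The gripper opens to 85 mm and grips with 20 to 120 N. Pads are 22 mm wide; open, the fingers measure 114 mm over their backs; the gripper's body (76 mm by 85 mm) begins 54 mm behind the grasp point. The pads swing forward as they close: fully open they stand 13 mm farther back than shut.
Start: joints at [-1.328, 0.491, 1.559, -0, 1.092, -0.106], TCP at [0.214, -0.587, 0.225] pointing down, gripper open.
Joint ranges: [-3.1, 3.1], [-0.84, 2.19], [0.05, 2.79], [-1.13, 4.28], [0.06, 2.93], [-2.69, 2.69]. Speed limits (rad/s): [2.22, 2.22, 2.79, 3.14, 3.14, 3.14].

INTERFACE

Orientations are given as a unit quaternion [w, x, y, z].
In Python, from rig import r gives the robot as it stands. The module is installed in compiled form; this text tells all that it offers.
- The arm moves only by the tool play_rows, never from a script. Its argument "deltas" is a list of rows, each a list of 5 numbers: the shift along the tool's x, y, z in mm, then the turn about the tool's z in rad, then the closure, from 0 (fully open) to 1 (shut). In form: [[tx, ty, tz, twist, jaw], ...]. A call has 1 to 8 rows; each row shifts and turns the commanded pose from where the row before left it, along the tool's axes as they then stand; what a row does not reach is not made up. A row lasts 1/10 s, in which the tool goes at most 50 mm and 8.59 degrees, less where a joint would pass 70% of its speed; a pose out of reach is approached as far as the arm can. A call is refused whole if a number of a shift passes 50 or a number of a turn 0.15, either way. A call with a gripper value outside its range is refused whole. The fingers move at their own pace and stop on an object; "grip_force" is the grip in N (left out, the last holds). Time passes only in rows, so rows that do not move let the fingers close. It gives the time, the measured TCP pose, the force, the opening and the grip force at its end, in the units of the state.
- r.observe(): the state, without advancing time (a new reading comes with each control period).
- r.snapshot(name): name is "scene" or "side" or "wrist"; returns a dict with "img" (420x560x3 uint8, blue, green, red), "K" (3x3 intrinsics, pixels), "pose" (4x4, takes a point from camera to world coordinates); the wrist camera has in their place "hand_eye" (4x4, takes a point from camera to tool coordinates, whose origin is the TCP and whose axes are the flange's). Camera axes: x right, y down, z forward; pixel columns grow to the right and rows downward; lengths in m; the calibration is good to about 2 mm. A picture is of the moment at which its call begins: read the wrist's pose just before it. There is no depth.
- r.hand_in(): hands the job in; it is judged then, once.
The state is a dict: "clock": time; "joint_positions": joint angles; "qd": joint speeds; "effort": joint torques, N m; "eef_pos": TCP position; "eef_rot": TCP orientation; "wrist_force": force on the tool from outside, world axes, zero at the start; "moment": the same for the moment, N m; "gripper_width": finger opening in m; "gripper_force": force on a finger pad.
Only numpy, scipy, OpenCV 4.12 (cv2) and the standard library are available. Lean on these libraries where they do the work, as an engineer would, in place of code of your own. Each camera call takes 0.05 s, during which the arm holds its last target. There are 200 camera calls.

TASK

Close up the steel brush washer. Its strainer was dropped back in askew, its lugs riding on the pot's rim: turn the strainer where it sits, without lifting it out (a push on its ear is enough), until its lugs drop into the pot's notches. Then set the lid on top so that its lugs drop into the strainer's notches and it sits flat all round; leave the pot and the other things on the table where they stand.

Things in the scene. Friction and masses are not known exactly. Their poses are not given: they have to be found in the camera images.
- washer_pot: Brush washer pot, a loose, heavy (1.6 kg) round steel can; foot 100 mm across, wall 96 mm across and 4 mm thick. Origin: centre of its underside, z up. The rim, 62 mm up, has three alike notches, 20 mm wide and 11.5 mm deep, cut through the wall at 60, 180 and 300 degrees from the pot's x axis (counter-clockwise from above). A thin carrying wire hangs at its +x side.
- strainer: Loose steel strainer (0.22 kg) on the pot. Origin: centre of its collar's underside. Collar 96 mm across, 18 mm high; three lugs 12 mm wide, 10 mm long hang below it at 60, 180, 300 degrees from its x axis. Its basket centres it in the pot (1 mm play). Home, at any of three turns, 62 mm above the pot's origin (askew 72). 1 to 3 N at the ear turn it; in line and let go, it falls home by itself.
- strainer_rim (a point): Centre of the strainer's upper rim, 18 mm above the strainer's origin, same axes. The rim has three alike notches 20 mm wide and 11.5 mm deep straight above the lugs, at 60, 180 and 300 degrees from the x axis. Inside it is an open bore 88 mm across that takes the lid's plug.
- strainer_ear (a point): Centre of the strainer's only ear, a flat steel tab 14 mm wide and 8 mm thick along the strainer's +x, reaching from the collar to 77 mm from the axis; this point lies 64 mm from the axis and 5 mm above the collar's underside. Same axes as the strainer.
- lid_grip (a point): Centre of the lid's strap handle, a dark steel bar 50 mm long (along x), 10 mm thick (along y), 12 mm high. The lid (0.18 kg, disc 100 mm across) lies upright on the table on its plug. The dished top of the lid is 23 mm below this point, the underside of the disc 32 mm. Home, at any of the three turns that fit: this point 50 mm above the strainer's origin (60 with the lugs on its rim).
- lid_plug (a point): Centre of the flat end of the plug below the lid, on the lid's axis, 51 mm below the handle's centre; same axes. The plug is 85 mm across, 19 mm deep, its end bevelled by 6 mm over 5 mm. Round it three lugs 12 mm wide hang 10 mm below the disc (their ends 9 mm above this point), 46 mm from the axis, at 60, 180 and 300 degrees from the lid's x axis (the handle's bar).
- brush_long: Long thin artist's brush lying between pot and lid, 280 mm long, 11 mm high. Bystander.
- tube_small: Small metal paint tube, 39x133x30 mm, lying towards the robot. Bystander.
- paint_jar: Paint jar with a black lid, 58 mm across, 66 mm high, standing at the back left. Bystander.
- drier: Small amber glass bottle, 31 mm across, 74 mm high, standing behind. Bystander.
- tape_roll: Roll of masking tape lying flat at the right, 100 mm across, 25 mm high. Bystander.
- rubber_block: Eraser block in a card sleeve, 25x48x14 mm, at the left. Bystander.

How it is judged:
On the way, in this order (a step that is already met when the one before it is completed fails the run):
1. the strainer is home on the pot, its lugs down in the notches (z of strainer in the frame of washer_pot below 0.0645 m and angle between strainer's own z axis and vertical below 0.04 rad), for 0.2 s.
2. the lid is home on the strainer, its lugs down in the notches (z of lid_grip in the frame of strainer below 0.0525 m and horizontal distance between lid_grip and strainer below 0.008 m), for 0.2 s.
At the end, for the whole second after the job is handed in: The pot stands upright, the strainer is home on it (within 2.5 mm of its seated height) and the lid is home on the strainer (within 2.5 mm of its seated height, centred within 8 mm, tilted less than 0.04 rad), all at rest (all of step 2 and z of strainer in the frame of washer_pot below 0.0645 m and horizontal distance between strainer and washer_pot below 0.006 m and z of lid_grip in the frame of strainer above 0.045 m and angle between each of lid_grip, washer_pot's own z axis and vertical below 0.04 rad and linear speed of each of strainer, washer_pot below 0.02 m/s); the robot touches nothing.
It fails at once if the strainer is lifted out of the pot (over 20 mm above its home height) (z of strainer in the frame of washer_pot above 0.082 m).
It fails at once if the pot is shifted more than 40 mm (distance of washer_pot from where it was at the start of the episode above 0.04 m).
It fails at once if a bystander is shifted more than 30 mm (distance of any of brush_long, tube_small, paint_jar, drier, tape_roll, rubber_block from where it was at the start of the episode above 0.03 m).
It also fails if it takes over 53 s, if anything falls off the work surface, if the arm or the gripper's body presses on something with over 40 N, if the wrist force passes 120 N, or if a joint passes its speed limit or range.

## Working session

There is one attempt and no reset: what is moved stays moved. The work goes in short steps, Python scripts to look and compute and a tool call to move; the robot and the scene stay as the last step left them, time stands still between calls to the robot, and variables do not carry over. Pictures are saved under pics/ and viewed, at most 10 in all, crops included, and the job is handed in when it is done.

Besides the shell and the picture viewer there is one more tool, called after "Emit:" by a JSON object that holds its "api" and its "payload", one argument or row to a line. play_rows: Moves the arm, as the interface text tells. Its arguments: {"type":"object","properties":{"deltas":{"type":"array"},"grip_force":{"type":"number"}},"required":["deltas"]}

```bash
mkdir -p pics; python3 - <<'E'
from rig import r
import cv2
s=r.observe();print(s, r.tcp_to_tips)
for n in("scene","side"):
    d=r.snapshot(n);cv2.imwrite(f"pics/{n}0.png",d["img"]);print(n,d["K"].tolist(),d["pose"].round(4).tolist())
d=r.snapshot("wrist");print(d["K"].tolist(),d["hand_eye"].round(4).tolist())
E
```

```text
{'clock': 0.0, 'joint_positions': array([-1.32757785e+00,  4.91552824e-01,  1.55948033e+00, -5.83979361e-06,
        1.09173021e+00, -1.05595577e-01]), 'qd': array([ 6.54601362e-04,  8.74966377e-04, -4.93004050e-05,  9.65441765e-04,
        9.02740533e-04, -3.48696857e-04]), 'effort': array([-3.80143712e-03, -6.18450880e+01, -2.61592788e+01, -2.49068526e-04,
        4.06242776e-03, -1.44656093e-05]), 'eef_pos': array([ 0.21357552, -0.58710417,  0.2247213 ]), 'eef_rot': array([-5.83792162e-04,  9.84829205e-01,  1.73525486e-01, -4.28316576e-05]), 'wrist_force': array([-0.37616263, -0.18821822, -0.11338753]), 'moment': array([-0.03318458,  0.03182361,  0.02159425]), 'gripper_force': 0.0, 'gripper_width': 0.08548214115605736} 0.017
scene [[469.4924753360556, 0.0, 284.017184666723], [0.0, 469.4924753360556, 213.94678823576115], [0.0, 0.0, 1.0]] [[-0.8441, -0.3065, 0.44, 0.1322], [-0.5361, 0.462, -0.7065, 0.34], [0.0132, -0.8322, -0.5543, 0.5565], [0.0, 0.0, 0.0, 1.0]]
side [[443.43356871935043, 0.0, 279.2499735520067], [0.0, 443.43356871935043, 206.59121577364394], [0.0, 0.0, 1.0]] [[0.8787, -0.2624, 0.3987, 0.1162], [-0.4769, -0.5159, 0.7116, -0.9327], [0.019, -0.8154, -0.5785, 0.6322], [0.0, 0.0, 0.0, 1.0]]
[[361.8976116189817, 0.0, 283.3015725722112], [0.0, 361.8976116189817, 212.5189456718372], [0.0, 0.0, 1.0]] [[-0.0006, -0.9513, -0.3083, 0.0782], [1.0, -0.0006, 0.0001, -0.0001], [-0.0003, -0.3083, 0.9513, -0.1497], [0.0, 0.0, 0.0, 1.0]]
```

View pics/scene0.png

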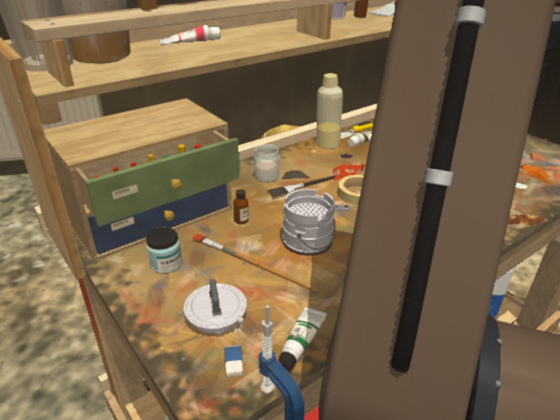

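View pics/side0.png

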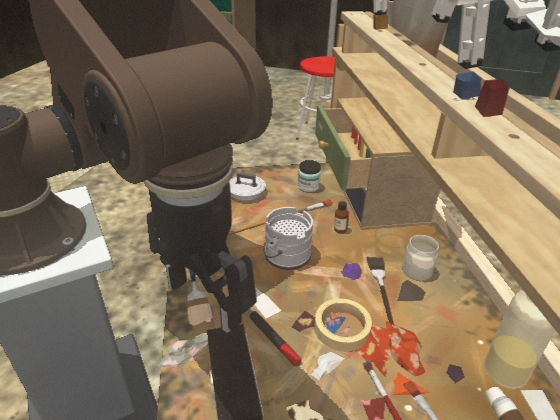

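Scene: lid centred near (215,305), its handle running (212,283)–(217,312), and the pot near (308,220). Side: the pot near (289,237) with the ear at its left, near (270,243). I'll enlarge both crops in one picture.

```bash
cat > h.py <<'E'
import numpy as np, cv2
from rig import r
def ray(d,u,v,z,T=None):
    T=d["pose"] if T is None else T
    a=T[:3,:3]@np.linalg.solve(d["K"],[u,v,1.]); c=T[:3,3]
    return c+a*(z-c[2])/a[2]
def tool():
    s=r.observe();w,x,y,z=s["eef_rot"]
    from scipy.spatial.transform import Rotation as R
    T=np.eye(4);T[:3,:3]=R.from_quat([x,y,z,w]).as_matrix();T[:3,3]=s["eef_pos"];return T
def proj(d,P,T=None):
    T=d["pose"] if T is None else T
    q=(np.atleast_2d(P)-T[:3,3])@T[:3,:3]@d["K"].T
    return q[:,:2]/q[:,2:]
def circ(c,rad,z,n=72):
    a=np.linspace(0,2*np.pi,n+1);return np.c_[c[0]+rad*np.cos(a),c[1]+rad*np.sin(a),0*a+z]
E
python3 - <<'E'
from h import *
a=cv2.imread("pics/scene0.png");b=cv2.imread("pics/side0.png")
R=lambda i,u,v,w,h:cv2.resize(i[v:v+h,u:u+w],(400,300),interpolation=cv2.INTER_CUBIC)
top=np.hstack([R(a,262,175,100,75),R(b,240,195,100,75)])
bot=np.hstack([R(a,165,270,100,75),R(b,200,160,100,75)])
cv2.imwrite("pics/c1.png",np.vstack([top,bot]))
s=r.snapshot("scene");t=r.snapshot("side")
print("lid",ray(s,215,308,.03),ray(t,246,187,.028));print("pot",ray(s,308,203,.09),ray(t,289,222,.09))
E
```

```text
lid [ 0.49835528 -0.0497377   0.03      ] [ 0.49884659 -0.0771654   0.028     ]
pot [ 0.48509676 -0.31033318  0.09      ] [ 0.481865   -0.32187097  0.09      ]
```

View pics/c1.png

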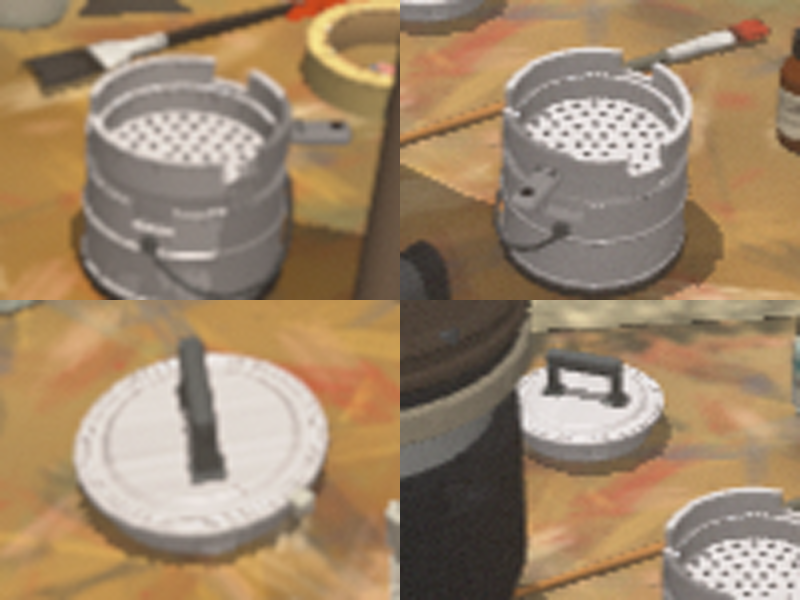

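The strainer rim centre is near scene (309,203) and side (289.5,222). The ear tip is near scene (349,208) and side (272,246). I'll work out the ear direction and plan a wrist view.

```bash
python3 - <<'E'
from h import *
s=r.snapshot("scene");t=r.snapshot("side")
from scipy.optimize import least_squares
def tri(ps,pt,z=None):
    f=lambda P:np.r_[(proj(s,P)-ps).ravel(),(proj(t,P)-pt).ravel()]
    q=least_squares(f,[.48,-.3,.08]);return q.x.round(4),q.fun.round(1)
print("rim",tri((309,202.5),(289.5,222)));print("ear mid",tri((342,208),(275,241)))
print("earS",ray(s,342,207.5,.079),"earT",ray(t,275,241,.079))
C=[]
# lid handle ends in scene top z .051+.006
print("h",ray(s,165+190/4,270+343/4,.057),ray(s,165+207/4,270+425/4,.057))
print("hT",ray(t,200+150/4,160+55/4,.057),ray(t,200+222/4,160+65/4,.057))
print(tool())
E
```

```text
rim (array([ 0.4863, -0.3175,  0.0863]), array([ 0.3,  0.3,  0.3, -0.3]))
ear mid (array([ 0.4342, -0.3492,  0.0774]), array([-0.6, -0.5, -0.6,  0.5]))
earS [ 0.43220548 -0.347382    0.079     ] earT [ 0.43503302 -0.35005695  0.079     ]
h [0.42664784 0.03986593 0.057     ] [0.4015665  0.06181898 0.057     ]
hT [ 0.48733718 -0.05345351  0.057     ] [ 0.52217915 -0.08433532  0.057     ]
[[ 9.39780041e-01  3.41779861e-01 -2.31070204e-05  2.13643499e-01]
 [ 3.41779859e-01 -9.39780021e-01  1.98786573e-04 -5.87312627e-01]
 [ 4.62257313e-05 -1.94713168e-04 -9.99999980e-01  2.25181051e-01]
 [ 0.00000000e+00  0.00000000e+00  0.00000000e+00  1.00000000e+00]]
```

```bash
python3 - <<'E'
from h import *
s=r.snapshot("scene");t=r.snapshot("side");C=np.array([.4863,-.3175])
def cyl(d,u,v,R=.049):
    zs=np.linspace(0,.09,901);P=np.array([ray(d,u,v,z) for z in zs]);q=np.linalg.norm(P[:,:2]-C,axis=1)-R
    i=np.where(np.diff(np.sign(q))!=0)[0]
    return [(np.degrees(np.arctan2(*(P[j,:2]-C)[::-1])).round(1)%360,zs[j].round(3)) for j in i]
def S(x,y):return 262+x/4,175+y/4
def T(x,y):return 240+(x-400)/4,195+y/4
for p in[(148,245),(180,278),(210,294)]:print("S",cyl(s,*S(*p)))
for p in[(560,228),(530,246),(505,235),(498,205)]:print("T",cyl(t,*T(*p)))
for p in[(135,224),(170,230),(175,210),(222,213),(200,212)]:print("Swhite",cyl(s,*S(*p),R=.047))
for p in[(555,208),(585,215)]:print("Twhite",cyl(t,*T(*p),R=.047))
# handle
print("h",ray(s,212.5,280.75,.057),ray(s,216.75,301.2,.057))
# unwrap cylinder walls, upscale
def unwrap(d,a0,a1):
    a=np.radians(np.linspace(a0,a1,400));z=np.linspace(.1,.02,145)
    A,Z=np.meshgrid(a,z);P=np.stack([C[0]+.048*np.cos(A),C[1]+.048*np.sin(A),Z],-1).reshape(-1,3)
    m=proj(d,P).reshape(145,400,2).astype(np.float32)
    return cv2.resize(cv2.remap(d["img"],m[...,0],m[...,1],cv2.INTER_CUBIC),(800,290))
cv2.imwrite("pics/unw.png",np.vstack([unwrap(s,40,200),unwrap(t,160,320)]))
E
```

```text
S [(np.float64(99.5), np.float64(0.041))]
S [(np.float64(118.0), np.float64(0.025))]
S [(np.float64(135.1), np.float64(0.015))]
T [(np.float64(218.5), np.float64(0.044))]
T [(np.float64(197.5), np.float64(0.023))]
T [(np.float64(166.3), np.float64(0.01))]
T []
Swhite [(np.float64(90.0), np.float64(0.049))]
Swhite [(np.float64(111.0), np.float64(0.051))]
Swhite [(np.float64(113.3), np.float64(0.062))]
Swhite [(np.float64(140.0), np.float64(0.06))]
Swhite [(np.float64(127.3), np.float64(0.061))]
Twhite [(np.float64(213.8), np.float64(0.054))]
Twhite [(np.float64(233.1), np.float64(0.054))]
h [ 0.52091047 -0.07392699  0.057     ] [ 0.48640344 -0.04215339  0.057     ]
```

View pics/unw.png

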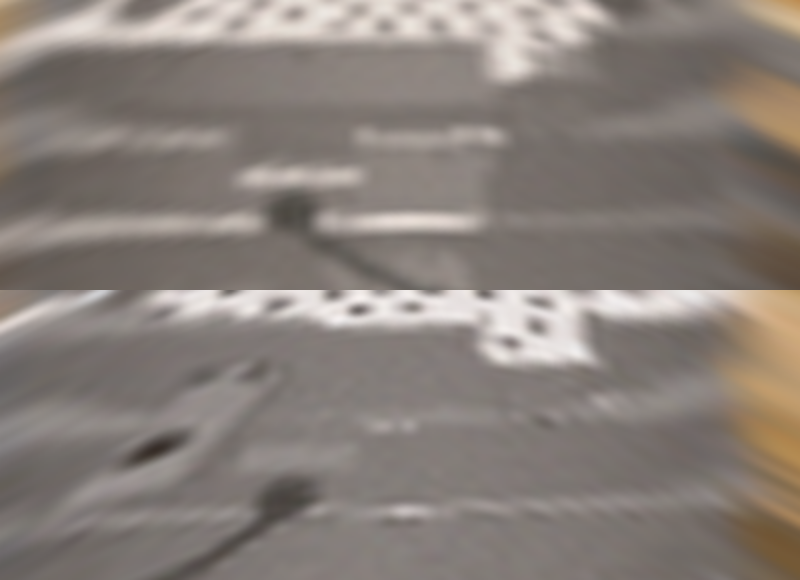

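The pot notches show at bearings of about 100° and 220°, so the wire, the pot's +x, is at about 160°. The strainer's x (its ear) is at about 209°. It needs about −49° (clockwise), so I'm going to the ear.

Emit:
{"api": "play_rows", "payload": {
  "deltas": [
    [40,-21,0,0,0.6],
    [40,-21,0,0,0.6],
    [40,-21,0,0,0.6],
    [40,-21,0,0,0.6],
    [40,-21,0,0,0.6],
    [40,-21,0,0,0.6],
    [40,-22,0,0,0.6],
    [0,0,0,-0.15,0.6]
  ]
}}

```text
clock: 1.25
eef_pos: [0.4288, -0.349, 0.2255]
eef_rot: [-0.0, 0.969, 0.248, 0.0]
wrist_force: [0.0, -0.4, 0.3]
gripper_width: 0.0343
gripper_force: 0.0
```

```bash
python3 - <<'E'
from h import *
s=r.observe();print(s["clock"],s["gripper_width"]);T=tool();print(T.round(4))
d=r.snapshot("wrist");cv2.imwrite("pics/w1.png",d["img"])
a=r.snapshot("scene")["img"];b=r.snapshot("side")["img"]
cv2.imwrite("pics/s1.png",a);cv2.imwrite("pics/t1.png",b)
E
```

```text
1.25 0.03433168599057352
[[ 8.772e-01  4.801e-01  6.000e-04  4.288e-01]
 [ 4.801e-01 -8.772e-01  3.000e-04 -3.490e-01]
 [ 7.000e-04  0.000e+00 -1.000e+00  2.255e-01]
 [ 0.000e+00  0.000e+00  0.000e+00  1.000e+00]]
```

View pics/w1.png

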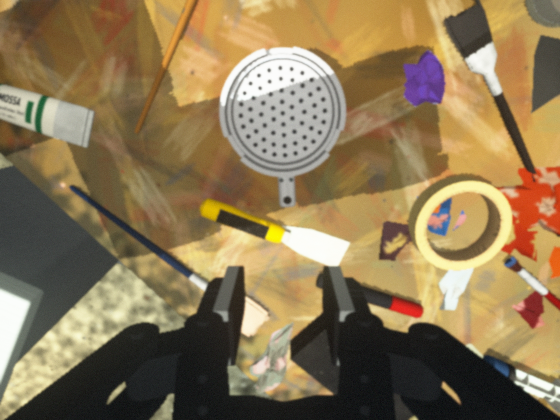

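The wrist view shows the strainer collar as a circle centred near (283,112), with the ear at (287,192) pointing straight down in the image. There's a rim notch near (234,76).

```bash
python3 - <<'E'
from h import *
d=r.snapshot("wrist");T=tool();W=T@d["hand_eye"]
g=cv2.cvtColor(d["img"],6)
for z,p in((.09,(283,112)),(.081,(287,192)),(.081,(288,205))):print(ray(d,*p,z,W))
# fit rim circle: score edge strength along projected circle
gx=cv2.Sobel(cv2.GaussianBlur(g,(3,3),0).astype(float),6,1,0);gy=cv2.Sobel(g.astype(float),6,0,1);m=np.hypot(gx,gy).astype(np.float32)
c0=ray(d,283,112,.09,W);best=[]
for dx in np.arange(-.012,.0121,.001):
  for dy in np.arange(-.012,.0121,.001):
    P=np.vstack([circ(c0+[dx,dy,0],.048,.09)])
    q=proj(d,P,W).astype(np.float32)
    best.append((cv2.remap(m,q[:,0],q[:,1],1).mean(),c0[0]+dx,c0[1]+dy))
best.sort(reverse=True);print(np.round(best[:5],4))
c=np.array(best[0][1:]);e=ray(d,287.5,192,.081,W)[:2];v=e-c;print("ear",e,"bearing",np.degrees(np.arctan2(v[1],v[0]))%360,np.linalg.norm(v))
for R in(.07,):
  u=v/np.linalg.norm(v);t=c+R*u
  D=np.r_[t,.072]-T[:3,3];print("target",t,"tool delta",(T[:3,:3].T@D*1000).round(1))
E
```

```text
[ 0.48396128 -0.32116751  0.09      ]
[ 0.42826028 -0.35498859  0.081     ]
[ 0.41866017 -0.36116915  0.081     ]
[[161.6596   0.485   -0.3172]
 [160.4238   0.485   -0.3182]
 [141.1707   0.484   -0.3172]
 [139.3196   0.484   -0.3182]
 [132.3062   0.485   -0.3222]]
ear [ 0.42845921 -0.35535766] bearing 214.0550422348529 0.06819803176638402
target [ 0.42696628 -0.35636675] tool delta [ -0.8   3.5 153.3]
```

Emit:
{"api": "play_rows", "payload": {
  "deltas": [
    [0,4,30,0,0.6],
    [0,0,40,0,0.6],
    [0,0,30,0,0.6],
    [0,0,25,0,0.6],
    [0,0,15,0,0.6],
    [0,0,13,0,0.6],
    [0,0,0,0,0.6]
  ]
}}

```text
clock: 2.15
eef_pos: [0.4272, -0.3564, 0.071]
eef_rot: [-0.001, 0.969, 0.245, -0.001]
wrist_force: [0.1, 0.0, 0.7]
gripper_width: 0.0341
gripper_force: 0.0
```

```bash
python3 - <<'E'
from h import *
T=tool();print(T[:3,3],r.observe()["wrist_force"],r.observe()["gripper_width"])
d=r.snapshot("wrist")["img"];a=r.snapshot("side")["img"]
cv2.imwrite("pics/w2.png",np.hstack([cv2.resize(d,(480,360)),cv2.resize(a[180:280,220:310],(320,360),interpolation=2)]))
E
```

```text
[ 0.42724493 -0.35635739  0.07095366] [0.06139861 0.00753446 0.66639039] 0.03405398147579694
```

View pics/w2.png

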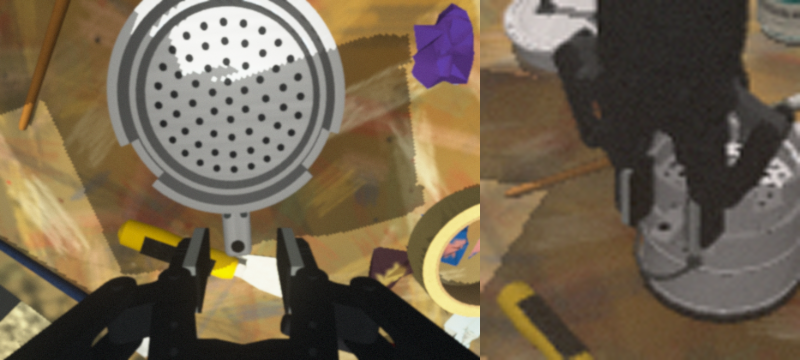

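Ear tip at about (237,253) in the scaled wrist image, between the fingers. I'll check its radius against the tool.

```bash
python3 - <<'E'
from h import *
d=r.snapshot("wrist");T=tool();W=T@d["hand_eye"];k=420/360
inv=lambda p:(T[:3,:3].T@(p-T[:3,3])*1000).round(1)
for n,u,v,z in(("tip",237,254,.081),("hole",237,245,.081),("rimC",225,90,.09),("rimL",107,90,.09),("rimR",344,90,.09)):
    p=ray(d,u*k,v*k,z,W);print(n,p.round(4),inv(p))
g=cv2.cvtColor(d["img"],6).astype(np.float32);m=np.hypot(cv2.Sobel(g,5,1,0),cv2.Sobel(g,5,0,1));best=[]
for x in np.arange(.475,.496,.001):
  for y in np.arange(-.33,-.305,.001):
    q=proj(d,np.vstack([circ((x,y),R,.09) for R in(.048,)]),W).astype(np.float32)
    q=q[(q[:,1]>2)];best.append((cv2.remap(m,q[:,0],q[:,1],1).mean(),x,y))
best.sort(reverse=True);print(np.round(best[:4],4))
E
```

```text
tip [ 0.4205 -0.3571  0.081 ] [-6.9 -3.3 -8. ]
hole [ 0.4251 -0.3546  0.081 ] [-1.7 -3.2 -8. ]
rimC [ 0.4904 -0.3143  0.09  ] [ 74.9  -7.5 -17. ]
rimL [ 0.4674 -0.2718  0.09  ] [ 75.  -55.9 -17. ]
rimR [ 0.5137 -0.3572  0.09  ] [ 74.9  41.3 -16.9]
[[86.0413  0.485  -0.321 ]
 [81.2329  0.485  -0.318 ]
 [80.4189  0.482  -0.315 ]
 [78.2292  0.484  -0.317 ]]
```

Emit:
{"api": "play_rows", "payload": {
  "deltas": [
    [0,-4,0,-0.04,0.74],
    [0,0,0,0,0.74],
    [0.3,-7,0,0.1,0.74],
    [0.3,-7,0,0.1,0.74],
    [0.3,-7,0,0.1,0.74],
    [0.3,-7,0,0.1,0.74],
    [0.3,-7,0,0.1,0.74],
    [0,0,0,0,0.74]
  ]
}}

```text
clock: 3.1
eef_pos: [0.4163, -0.3193, 0.0731]
eef_rot: [0.0, 1.0, 0.018, 0.0]
wrist_force: [-0.3, 0.2, 0.0]
gripper_width: 0.022
gripper_force: 0.0
```

```bash
python3 - <<'E'
from h import *
T=tool();print(T.round(4),r.observe()["wrist_force"],r.observe()["gripper_width"])
d=r.snapshot("wrist")["img"];a=r.snapshot("scene")["img"]
cv2.imwrite("pics/w3.png",np.hstack([cv2.resize(d,(480,360)),cv2.resize(a[180:260,262:333],(320,360),interpolation=2)]))
E
```

```text
[[ 9.993e-01  3.660e-02  9.000e-04  4.163e-01]
 [ 3.660e-02 -9.993e-01 -9.000e-04 -3.193e-01]
 [ 8.000e-04  1.000e-03 -1.000e+00  7.310e-02]
 [ 0.000e+00  0.000e+00  0.000e+00  1.000e+00]] [-0.33569319  0.17830394  0.02712906] 0.022026057220746263
```

View pics/w3.png

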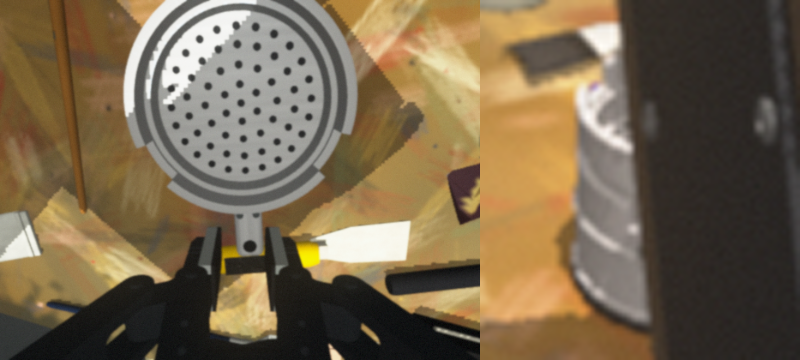

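Emit:
{"api": "play_rows", "payload": {
  "deltas": [
    [0.3,-7,0,0.1,0.74],
    [0.3,-7,0,0.1,0.74],
    [0.3,-7,0,0.1,0.74],
    [0,-3.5,0,0.05,0.74],
    [0,0,0,0,0.74]
  ]
}}

```text
clock: 3.7
eef_pos: [0.4194, -0.2953, 0.0725]
eef_rot: [0.0, 0.988, -0.154, 0.0]
wrist_force: [0.3, -0.1, -0.7]
gripper_width: 0.0223
gripper_force: 0.0
```

```bash
cat > chk.py <<'E'
from h import *
d=r.snapshot("wrist");T=tool();W=T@d["hand_eye"];print(T.round(4)[:3].tolist(),r.observe()["wrist_force"].round(1))
g=cv2.cvtColor(d["img"],6).astype(np.float32);m=np.hypot(cv2.Sobel(g,5,1,0),cv2.Sobel(g,5,0,1))
for z in(.08,.085,.09):
  best=[]
  for x in np.arange(.475,.498,.001):
    for y in np.arange(-.33,-.305,.001):
      q=proj(d,circ((x,y),.048,z),W).astype(np.float32)
      q=q[(q[:,1]>2)];best.append((cv2.remap(m,q[:,0],q[:,1],1).mean(),x,y))
  print(z,np.round(max(best),4))
E
python3 chk.py
```

```text
[[0.9528, -0.3036, 0.0002, 0.4193], [-0.3036, -0.9528, -0.0003, -0.2955], [0.0003, 0.0002, -1.0, 0.0724]] [-0.1  0.2  0.7]
0.08 [109.4495   0.482   -0.315 ]
0.085 [99.4578  0.484  -0.318 ]
0.09 [76.7926  0.497  -0.322 ]
```

```bash
python3 - <<'E'
from h import *
from chk import m,d,W
for z in np.arange(.074,.098,.002):
  best=[]
  for x in np.arange(.479,.490,.001):
    for y in np.arange(-.324,-.310,.001):
      q=proj(d,circ((x,y),.048,z),W).astype(np.float32)
      best.append((cv2.remap(m,q[:,0],q[:,1],1).mean(),x,y))
  print(z.round(3),np.round(max(best),4))
E
```

```text
[[0.9528, -0.3036, 0.0002, 0.4193], [-0.3036, -0.9528, -0.0002, -0.2955], [0.0003, 0.0002, -1.0, 0.0724]] [ 0.8 -0.6  0.3]
0.08 [102.1588   0.484   -0.318 ]
0.085 [84.7144  0.486  -0.317 ]
0.09 [80.4818  0.498  -0.322 ]
0.074 [94.2375  0.481  -0.317 ]
0.076 [94.018  0.482 -0.319]
0.078 [75.6338  0.483  -0.314 ]
0.08 [83.9662  0.484  -0.318 ]
0.082 [80.9261  0.484  -0.318 ]
0.084 [65.1491  0.485  -0.317 ]
0.086 [59.5613  0.485  -0.312 ]
0.088 [58.7032  0.487  -0.324 ]
0.09 [55.3264  0.487  -0.311 ]
0.092 [52.6536  0.489  -0.311 ]
0.094 [48.9828  0.489  -0.31  ]
0.096 [48.397  0.49  -0.31 ]
0.098 [53.5198  0.48   -0.31  ]
```

Emit:
{"api": "play_rows", "payload": {
  "deltas": [
    [0,-2,0,0.02,0.74],
    [0,-2,0,0.02,0.74],
    [0,0,0,0,0.74]
  ]
}}

```text
clock: 4.1
eef_pos: [0.4204, -0.2913, 0.0723]
eef_rot: [0.0, 0.985, -0.175, -0.0]
wrist_force: [-0.7, -0.2, 0.3]
gripper_width: 0.0223
gripper_force: 0.0
```

```bash
python3 chk.py
```

```text
[[0.9391, -0.3437, 0.0, 0.4204], [-0.3437, -0.9391, -0.0001, -0.2914], [0.0, 0.0001, -1.0, 0.0723]] [0.  0.6 0.1]
0.08 [96.0577  0.484  -0.318 ]
0.085 [84.4301  0.486  -0.317 ]
0.09 [78.4816  0.498  -0.322 ]
```

```bash
python3 - <<'E'
from h import *
d=r.snapshot("wrist")["img"];a=r.snapshot("side")["img"]
cv2.imwrite("pics/w4.png",np.hstack([cv2.resize(d,(480,360)),cv2.resize(a[190:280,245:325],(320,360),interpolation=2)]))
E
```

```text
(no output)
```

View pics/w4.png

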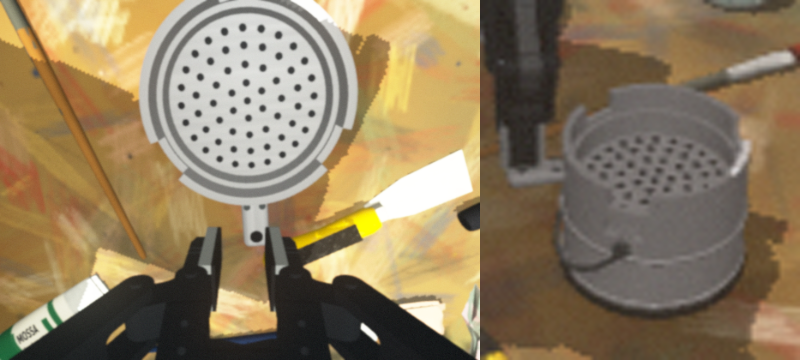

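The side view shows the collar flush on the pot with the 10 mm gap gone, so the strainer is home. Next: back off, rise, and go to the lid.

```bash
python3 - <<'E'
from h import *
d=r.snapshot("wrist");W=tool()@d["hand_eye"];k=420/360
e=ray(d,256*k,238*k,.071,W);c=np.array([.484,-.318]);v=e[:2]-c
print(e,np.degrees(np.arctan2(v[1],v[0]))%360)
for a,b in(((162,170),.08),((182,187),.08)),:pass
# notch edges on rim: bottom-left notch between (150,138) and (182,180)
for p in((150,138),(182,182),(352,127),(318,183)):
    q=ray(d,p[0]*k,p[1]*k,.08,W)[:2]-c;print(np.degrees(np.arctan2(q[1],q[0])).round(1)%360,np.linalg.norm(q).round(4))
E
```

```text
[ 0.41546566 -0.29774785  0.071     ] 163.5373980178197
88.4 0.0477
118.7 0.0484
237.7 0.0482
202.2 0.0499
```

Emit:
{"api": "play_rows", "payload": {
  "deltas": [
    [0,3,0,0,0.7],
    [0,0,-30,0,0.6],
    [0,0,-40,0,0.3],
    [0,0,-40,0,0],
    [0,0,-40,0,0]
  ]
}}

```text
clock: 4.8
eef_pos: [0.4191, -0.2942, 0.2239]
eef_rot: [-0.0, 0.985, -0.175, -0.0]
wrist_force: [0.2, -0.7, -0.3]
gripper_width: 0.0762
gripper_force: 0.0
```

Emit:
{"api": "play_rows", "payload": {
  "deltas": [
    [0,-41,0,0,0],
    [0,-41,0,0,0],
    [0,-41,0,0,0],
    [0,-41,0,0,0],
    [0,-41,0,0,0],
    [0,-41,0,0.1,0],
    [0,0,0,0.14,0],
    [0,0,0,0.14,0]
  ]
}}

```text
clock: 5.6
eef_pos: [0.5042, -0.0621, 0.2222]
eef_rot: [0.0, 0.933, -0.359, -0.0]
wrist_force: [0.4, 0.1, -0.1]
gripper_width: 0.0853
gripper_force: 0.0
```

```bash
python3 - <<'E'
from h import *
T=tool();print(T.round(4),r.observe()["wrist_force"])
d=r.snapshot("wrist");np.savez("w5.npz",W=T@d["hand_eye"],T=T);cv2.imwrite("pics/w5.png",d["img"])
a=r.snapshot("scene")["img"];cv2.imwrite("pics/s5.png",a)
b=r.snapshot("side")["img"];cv2.imwrite("pics/t5.png",b)
x=d["img"][60:380,120:440]
cv2.imwrite("pics/w5c.png",np.hstack([cv2.resize(d["img"],(440,330)),cv2.resize(a[262:345,165:256],(360,330),interpolation=2)]))
E
```

```text
[[ 7.423e-01 -6.701e-01 -0.000e+00  5.042e-01]
 [-6.701e-01 -7.423e-01 -1.000e-04 -6.210e-02]
 [ 0.000e+00  1.000e-04 -1.000e+00  2.222e-01]
 [ 0.000e+00  0.000e+00  0.000e+00  1.000e+00]] [ 0.43593759  0.06938753 -0.0882237 ]
```

View pics/w5c.png

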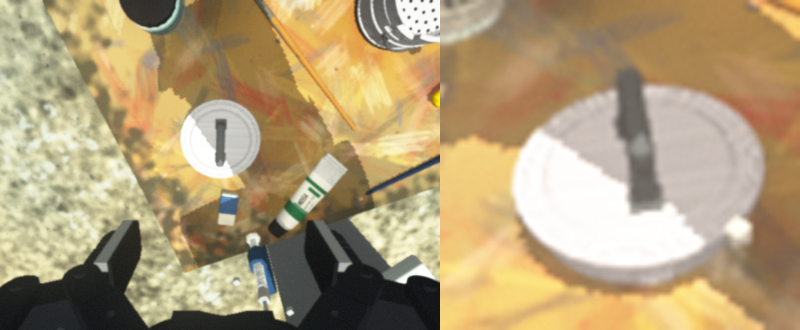

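The lid in the wrist view is centred near (220,139), scaled, with its bar along image vertical. The scene view shows a lid lug at about (240,320).

```bash
python3 - <<'E'
from h import *
d=r.snapshot("wrist");T=tool();W=T@d["hand_eye"];s=r.snapshot("scene");k=560/440
g=cv2.cvtColor(d["img"],6).astype(np.float32);m=np.hypot(cv2.Sobel(g,5,1,0),cv2.Sobel(g,5,0,1));best=[]
for x in np.arange(.485,.525,.001):
  for y in np.arange(-.085,-.04,.001):
    q=proj(d,circ((x,y),.05,.027),W).astype(np.float32);best.append((cv2.remap(m,q[:,0],q[:,1],1).mean(),x,y))
print(sorted(best)[-3:]);c=np.array(max(best)[1:])
# handle: dark pixels near top
img=d["img"];mask=((img.max(2)<75)).astype(np.uint8);mask[:140]=0;mask[220:]=0;mask[:,:255]=0;mask[:,310:]=0
ys,xs=np.nonzero(mask);mu=np.c_[xs,ys].mean(0);print("n",len(xs),mu,xs.min(),xs.max(),ys.min(),ys.max())
(cx,cy),wh,an=cv2.minAreaRect(np.c_[xs,ys].astype(np.float32));print(cx,cy,wh,an)
_,_,vt=np.linalg.svd(np.c_[xs,ys]-mu,full_matrices=False);v=vt[0]
A=ray(d,*(mu-20*v),.057,W);B=ray(d,*(mu+20*v),.057,W);print("bar",np.degrees(np.arctan2(*(B-A)[[1,0]])),ray(d,*mu,.055,W))
for dd in((0,0),(0,-.006)):
  cc=c
  P=ray(s,240.3,319.9,.014)[:2];q=P-cc-np.array(dd);print("lug",P,np.degrees(np.arctan2(q[1],q[0])),np.linalg.norm(q))
# project lug candidates into scene
for base in(-42,138):
  for l in(60,180,300):
    a=np.radians(base+l);print(base,l,(base+l)%360,proj(s,[c[0]+.05*np.cos(a),c[1]+.05*np.sin(a),.014]).round(1))
E
```

```text
[(np.float32(155.54945), np.float64(0.506), np.float64(-0.060999999999999985)), (np.float32(165.99367), np.float64(0.507), np.float64(-0.061999999999999986)), (np.float32(171.96648), np.float64(0.507), np.float64(-0.060999999999999985))]
n 4 [281.25 157.25] 279 283 157 158
281.0 157.5 (4.0, 1.0) 0.0
bar -137.0231969617488 [ 0.52472965 -0.08051475  0.055     ]
lug [ 0.46026812 -0.06310718] -177.41823811751033 0.0467793670445654
lug [ 0.46026812 -0.06310718] 175.2381849323201 0.04689374225812108
-42 60 18 [[186.9 303. ]]
-42 180 138 [[221. 332.]]
-42 300 258 [[239.7 293.5]]
138 60 198 [[245.8 314.8]]
138 180 318 [[211.4 288. ]]
138 300 78 [[190.3 325.5]]
```

The visible lug fits the 198° hypothesis (lid x = 138°) better. I'll check numerically by unwrapping the rim band in the fixed cameras.

```bash
python3 - <<'E'
from h import *
for n,f,rng in(("scene","s5",range(40,221,6)),("side","t5",range(160,331,6)),("side0","side0",range(200,331,6)),):
    d=r.snapshot(n[:4] if n[:4]=="side" else n);img=cv2.imread(f"pics/{f}.png").astype(np.float32);g=cv2.cvtColor(img,6);m=np.hypot(cv2.Sobel(g,5,1,0),cv2.Sobel(g,5,0,1));best=[]
    for x in np.arange(.495,.519,.001):
      for y in np.arange(-.08,-.045,.001):
        q=proj(d,circ((x,y),.05,.027),).astype(np.float32);best.append((cv2.remap(m,q[:,0],q[:,1],1).mean(),x,y))
    c=np.array(max(best)[1:]);print(n,max(best))
    for z in(.022,.016,.013,.010):
        a=np.radians(list(rng));P=np.c_[c[0]+.048*np.cos(a),c[1]+.048*np.sin(a),0*a+z];q=proj(d,P).astype(np.float32)
        v=cv2.remap(img,q[:,0],q[:,1],1)[:,0];sat=v.max(1)-v.min(1)
        print(z,"sat",sat.astype(int).tolist())
    print(list(rng))
    cv2.imwrite(f"pics/z_{n}.png",img)
E
```

```text
scene (np.float32(229.5861), np.float64(0.505), np.float64(-0.05799999999999998))
0.022 sat [1, 6, 6, 15, 23, 27, 33, 32, 27, 18, 18, 16, 17, 18, 17, 18, 17, 18, 16, 16, 15, 17, 19, 11, 12, 37, 32, 39, 35, 30, 25]
0.016 sat [1, 9, 29, 53, 58, 68, 73, 78, 72, 68, 58, 45, 46, 36, 37, 28, 28, 32, 51, 53, 45, 45, 42, 33, 25, 37, 58, 54, 63, 51, 33]
0.013 sat [3, 23, 53, 60, 70, 73, 79, 85, 79, 80, 75, 70, 73, 64, 70, 73, 70, 74, 87, 78, 60, 51, 50, 39, 31, 39, 58, 58, 62, 66, 45]
0.01 sat [8, 37, 66, 76, 75, 79, 96, 88, 89, 87, 98, 89, 92, 96, 106, 97, 96, 97, 121, 109, 69, 53, 51, 43, 41, 39, 59, 56, 59, 73, 58]
[40, 46, 52, 58, 64, 70, 76, 82, 88, 94, 100, 106, 112, 118, 124, 130, 136, 142, 148, 154, 160, 166, 172, 178, 184, 190, 196, 202, 208, 214, 220]
side (np.float32(119.4316), np.float64(0.496), np.float64(-0.08))
0.022 sat [82, 77, 64, 39, 30, 26, 25, 28, 26, 25, 29, 30, 31, 32, 31, 29, 31, 33, 31, 28, 23, 19, 25, 31, 39, 40, 41, 37, 34]
0.016 sat [69, 42, 33, 28, 27, 28, 32, 33, 30, 30, 32, 36, 39, 37, 35, 37, 38, 39, 42, 40, 41, 38, 33, 25, 23, 35, 39, 40, 39]
0.013 sat [42, 34
[... 372 characters left out ...]
322, 328]
side0 (np.float32(247.09305), np.float64(0.503), np.float64(-0.06599999999999999))
0.022 sat [9, 8, 7, 7, 8, 9, 8, 9, 8, 9, 10, 8, 10, 10, 9, 12, 11, 17, 26, 20, 14, 20]
0.016 sat [23, 15, 11, 9, 12, 10, 8, 12, 9, 10, 9, 13, 12, 11, 14, 21, 31, 43, 43, 46, 44, 30]
0.013 sat [29, 26, 22, 26, 26, 30, 29, 28, 26, 28, 28, 29, 27, 22, 23, 29, 36, 45, 49, 48, 48, 42]
0.01 sat [35, 33, 31, 38, 37, 40, 44, 45, 41, 42, 41, 47, 44, 37, 30, 28, 32, 40, 50, 49, 49, 47]
[200, 206, 212, 218, 224, 230, 236, 242, 248, 254, 260, 266, 272, 278, 284, 290, 296, 302, 308, 314, 320, 326][ WARN:0@2.427] global loadsave.cpp:1063 imwrite_ Unsupported depth image for selected encoder is fallbacked to CV_8U.
```

Emit:
{"api": "play_rows", "payload": {
  "deltas": [
    [1,0,40,0,0.3],
    [0,0,40,0,0.5],
    [0,0,40,0,0.6],
    [0,0,30,0,0.6],
    [0,0,15,0,0.6],
    [0,0,6,0,0.6],
    [0,0,0,0,0.6]
  ],
  "grip_force": 40
}}

```text
clock: 6.7
eef_pos: [0.5047, -0.064, 0.0509]
eef_rot: [0.0, 0.934, -0.357, -0.0]
wrist_force: [0.1, -0.3, 0.8]
gripper_width: 0.034
gripper_force: 0.0
```

Emit:
{"api": "play_rows", "payload": {
  "deltas": [
    [0,0,0,0,1],
    [0,0,0,0,1],
    [0,0,0,0,1],
    [0,0,0,0,1],
    [0,0,-20,0,1],
    [0,0,-40,0,1],
    [0,0,-40,0,1],
    [0,0,0,0,1]
  ],
  "grip_force": 60
}}

```text
clock: 7.5
eef_pos: [0.5066, -0.0643, 0.1559]
eef_rot: [-0.0, 0.934, -0.357, 0.004]
wrist_force: [0.5, 0.2, -0.8]
gripper_width: 0.0002
gripper_force: 0.0
```

```bash
python3 - <<'E'
from h import *
s=r.observe();print(s["clock"],s["gripper_width"],s["gripper_force"]);print(tool().round(4))
a=r.snapshot("scene");b=r.snapshot("side");c=tool()[:3,3]
out=[]
for d in(a,b):
    u,v=proj(d,c-[0,0,.03])[0].astype(int);print(u,v)
    x=d["img"][max(v-37,0):v+38,max(u-50,0):u+50];cv2.imwrite("pics/z.png",x);out.append(cv2.resize(x,(400,300),interpolation=2))
cv2.imwrite("pics/l6.png",np.hstack(out))
E
```

```text
7.5 0.00018227497566730548 0.0
[[ 0.7445 -0.6676  0.0077  0.5066]
 [-0.6676 -0.7445 -0.0021 -0.0643]
 [ 0.0071 -0.0036 -1.      0.1559]
 [ 0.      0.      0.      1.    ]]
213 255
244 150
```

```bash
cat > lid.py <<'E'
from h import *
d=r.snapshot("wrist");T=tool();W=T@d["hand_eye"]
g=cv2.cvtColor(d["img"],6).astype(np.float32);m=np.hypot(cv2.Sobel(g,5,1,0),cv2.Sobel(g,5,0,1));best=[]
for x in np.arange(.485,.527,.001):
  for y in np.arange(-.085,-.04,.001):
    q=proj(d,circ((x,y),.05,.027),W).astype(np.float32);best.append((cv2.remap(m,q[:,0],q[:,1],1).mean(),x,y))
print([tuple(np.round(b,3)) for b in sorted(best)[-3:]]);c=np.array(max(best)[1:]+(.055,))
print("c in tool mm",(T[:3,:3].T@(c-T[:3,3])*1000).round(1),"px",proj(d,c,W))
# rectified top view around lid at bar-top height, 1px=1mm, tool axes (x up)
N=61;X,Y=np.meshgrid(np.arange(-30,31),np.arange(-30,31));Q=np.stack([X*0,X*0,X*0],-1).astype(float)
R=T[:3,:3];cc=c.copy()
P=cc+ (-Y[...,None]*.001)*R[:,0]+(X[...,None]*.001)*R[:,1];P[...,2]=.057
q=proj(d,P.reshape(-1,3),W).reshape(N,N,2).astype(np.float32);im=cv2.remap(g,q[...,0],q[...,1],1)
for row in im[::4]:print("".join("#" if v<75 else "+" if v<110 else "." for v in row))
E
python3 lid.py
```

```text
[(np.float64(132.67), np.float64(0.506), np.float64(-0.062)), (np.float64(137.89), np.float64(0.506), np.float64(-0.061)), (np.float64(138.796), np.float64(0.507), np.float64(-0.061))]
c in tool mm [ 0.  -3.8 96. ] px [[276.94538493 211.14296893]]
...........................+++++++++++.......................
...........................++#######++.......................
...........................++++++++++........................
............................++++++++.........................
............................++++++++.........................
............................++++++++.........................
............................++++++++.........................
...........................++++++++..........................
...........................++++++++..........................
..........................++++++++++.........................
...........................+++++++++.........................
...........................+++++++++.........................
...........................+++++++...........................
.............................++++............................
.............................................................
.............................................................
```

The lid is unmoved: the fingers closed only as I lifted. Retrying, with longer closing time.

Emit:
{"api": "play_rows", "payload": {
  "deltas": [
    [0,-2.5,0,0,0.6],
    [0,0,0,0,0.6],
    [0,0,0,0,0.6],
    [0,0,40,0,0.6],
    [0,0,40,0,0.6],
    [0,0,20,0,0.6],
    [0,0,7,0,0.6],
    [0,0,0,0,0.6]
  ]
}}

```text
clock: 8.45
eef_pos: [0.5062, -0.062, 0.0435]
eef_rot: [0.0, 0.934, -0.358, -0.001]
wrist_force: [-0.0, -0.4, -0.3]
gripper_width: 0.0344
gripper_force: 0.0
```

Emit:
{"api": "play_rows", "payload": {
  "deltas": [
    [0,0,0,0,1],
    [0,0,0,0,1],
    [0,0,0,0,1],
    [0,0,0,0,1],
    [0,0,0,0,1],
    [0,0,0,0,1]
  ],
  "grip_force": 60
}}

```text
clock: 9.05
eef_pos: [0.5072, -0.062, 0.0451]
eef_rot: [-0.0, 0.934, -0.358, 0.001]
wrist_force: [2.8, 3.7, 6.8]
gripper_width: 0.0074
gripper_force: 59.8
```

Emit:
{"api": "play_rows", "payload": {
  "deltas": [
    [0,0,-5,0,1],
    [0,0,-15,0,1],
    [0,0,-20,0,1],
    [0,0,0,0,1]
  ]
}}

```text
clock: 9.45
eef_pos: [0.5071, -0.0623, 0.0862]
eef_rot: [-0.0, 0.934, -0.357, 0.001]
wrist_force: [0.6, -0.5, -1.3]
gripper_width: 0.0075
gripper_force: 58.8
```

```bash
python3 - <<'E'
from h import *
s=r.observe();print(s["gripper_width"],s["gripper_force"],s["wrist_force"],s["moment"])
E
python3 lid.py | head -3
```

```text
0.007547659025907112 58.75290513038635 [ 0.64006612 -0.4854779  -1.2933341 ] [-0.02324896  0.00664347  0.02873254]
[(np.float64(80.249), np.float64(0.501), np.float64(-0.058)), (np.float64(81.087), np.float64(0.497), np.float64(-0.06)), (np.float64(87.404), np.float64(0.5), np.float64(-0.058))]
c in tool mm [-7.8  1.4 30. ] px [[284.502893   261.57232694]]
.............................................................
```

Emit:
{"api": "play_rows", "payload": {
  "deltas": [
    [0,0,-30,0,1],
    [0,0,-40,0,1],
    [0,0,-20,0,1],
    [0,0,0,0,1]
  ]
}}

```text
clock: 9.9
eef_pos: [0.5071, -0.0623, 0.1759]
eef_rot: [-0.0, 0.934, -0.357, 0.002]
wrist_force: [0.2, -0.7, -2.0]
gripper_width: 0.0078
gripper_force: 59.0
```

```bash
python3 - <<'E'
from h import *
T=tool();print(T.round(4));a=r.snapshot("scene");b=r.snapshot("side");w=r.snapshot("wrist");c=T[:3,3]
out=[]
for d in(a,b):
    u,v=proj(d,c-[0,0,.035])[0].astype(int);print(u,v)
    u0,v0=max(u-50,0),max(v-37,0);out.append(cv2.resize(d["img"][v0:v0+75,u0:u0+100],(400,300),interpolation=2))
w5=cv2.imread("pics/scene0.png")[280:340,175:255]
cv2.imwrite("pics/l7.png",np.vstack([np.hstack(out),np.hstack([cv2.resize(w5,(400,300),interpolation=2),cv2.resize(w["img"],(400,300))])]))
E
```

```text
[[ 0.7444 -0.6677  0.0034  0.5071]
 [-0.6677 -0.7444 -0.001  -0.0623]
 [ 0.0032 -0.0015 -1.      0.1759]
 [ 0.      0.      0.      1.    ]]
210 245
245 143
```

View pics/l7.png

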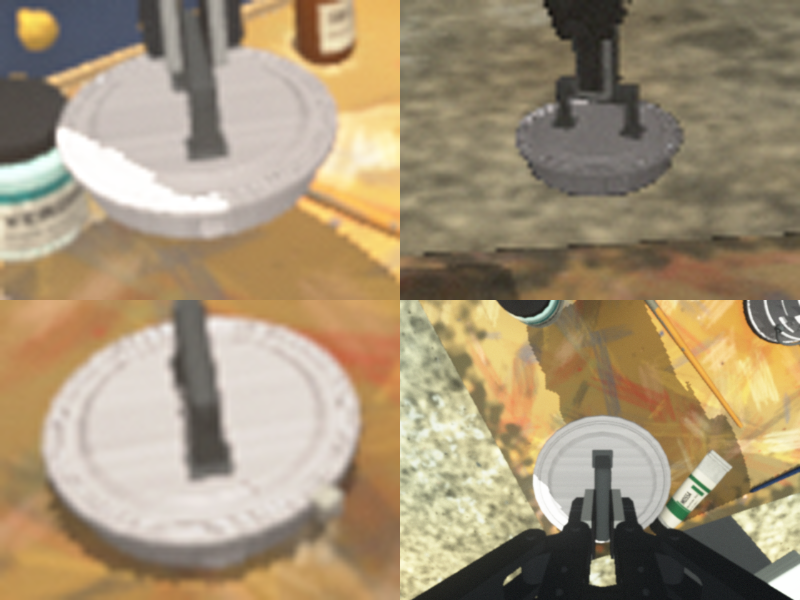

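The held lid no longer shows the block at its right, so that block wasn't a lug. I'll compare silhouettes for the two lid orientations numerically.

```bash
cat > sil.py <<'E'
from h import *
T=tool();c0=T[:3,3]+[0,0,.006];yaw=np.arctan2(T[1,0],T[0,0])
def sil(d,c,base,S=4):
    M=np.zeros((420*S,560*S),np.uint8)
    def hull(P):cv2.fillConvexPoly(M,cv2.convexHull((proj(d,P)*S+S/2).astype(np.int32)),255)
    u=c[2]-.032
    hull(np.vstack([circ(c,.05,u),circ(c,.05,u+.007)]))
    hull(np.vstack([circ(c,.0425,u),circ(c,.0425,u-.014),circ(c,.0365,u-.019)]))
    if base is not None:
      for l in(60,180,300):
        a=base+np.radians(l);e=np.array([np.cos(a),np.sin(a),0]);f=np.array([-e[1],e[0],0])
        hull(np.array([[c[0],c[1],u+h]+e*q+f*w for h in(0,-.01) for q in(.044,.048) for w in(-.006,.006)]))
    return M
if __name__=="__main__":
  for n in("scene","side"):
    d=r.snapshot(n);S=4;g=cv2.resize(d["img"],None,fx=S,fy=S,interpolation=1).astype(np.float32)
    lab=cv2.cvtColor(g/255,cv2.COLOR_BGR2LAB)
    # align via the boundary contrast of the lug-less silhouette
    best=[]
    for dx in np.arange(-.008,.0081,.002):
     for dy in np.arange(-.008,.0081,.002):
      for dz in(-.006,-.003,0,.003,.006):
       for b in(yaw,yaw+np.pi):
        M=sil(d,c0+[dx,dy,dz],b);i=cv2.erode(M,np.ones((9,9)))
        o=cv2.dilate(M,np.ones((9,9)));E=M-i;O=o-M;ys=np.nonzero(M.any(1))[0];cut=ys[0]+int(.45*(len(ys)))
        E[:cut]=0;O[:cut]=0
        a1=lab[E>0];a2=lab[O>0]
        # Bhattacharyya-like separation
        s=np.linalg.norm(a1.mean(0)-a2.mean(0))/np.sqrt((a1.var(0)+a2.var(0)).sum());best.append((s,dx,dy,dz,b==yaw))
    for h in(True,False):print(n,"base yaw" if h else "yaw+pi",[np.round(q[:4],3).tolist() for q in sorted(best)[::-1] if q[4]==h][:3])
    q=max(best);c=c0+np.array(q[1:4])
    N=sil(d,c,None)>0;A=sil(d,c,yaw)>0;B=sil(d,c,yaw+np.pi)>0
    lid=cv2.erode(N.astype(np.uint8),np.ones((13,13)))>0
    for nm,m in(("onlyA",A&~N&~B),("onlyB",B&~N&~A)):
      k,l=cv2.connectedComponents(m.astype(np.uint8))
      for j in range(1,k):
        if (l==j).sum()>40:print(nm,(l==j).sum()/16,np.argwhere(l==j).mean(0)[::-1]/S,lab[l==j].mean(0).round(1))
    print("lidlow",lab[lid].mean(0).round(1))
E
python3 sil.py
```

```text
scene base yaw [[0.582, 0.006, -0.004, -0.006], [0.568, 0.004, -0.002, -0.003], [0.546, 0.006, -0.006, -0.006]]
scene yaw+pi [[0.433, 0.008, -0.006, 0.003], [0.419, 0.004, -0.002, 0.006], [0.417, 0.006, -0.004, -0.006]]
onlyA 3.875 [215.83467742 269.12096774] [62.9  3.9 12.3]
onlyB 15.1875 [240.92695473 253.29423868] [81.3  5.7 33.1]
onlyB 19.125 [183.49428105 261.80555556] [66.8  2.6 16.9]
lidlow [77.5  1.9  3.9]
side base yaw [[1.502, 0.0, 0.006, -0.003], [1.494, 0.0, 0.002, 0.0], [1.49, 0.002, 0.006, -0.003]]
side yaw+pi [[1.416, 0.0, 0.006, -0.003], [1.351, 0.002, 0.006, -0.003], [1.346, 0.002, 0.008, -0.003]]
onlyB 6.0 [262.91927083 147.26822917] [47.8 -0.5 12.6]
lidlow [44.2  1.1  2.2]
```

The regions unique to the yaw+180° hypothesis show background colour, so lid x is along the tool x (−42°). It needs about −35.5° of turn (twist +0.62). Checking the lid's centre in the tool, then carrying it over.

```bash
python3 - <<'E'
from h import *
d=r.snapshot("wrist");T=tool();W=T@d["hand_eye"];g=cv2.cvtColor(d["img"],6).astype(np.float32);m=np.hypot(cv2.Sobel(g,5,1,0),cv2.Sobel(g,5,0,1));best=[]
for tz in(.013,.016,.019,.022):
 best=[]
 for tx in np.arange(-.012,.0121,.001):
  for ty in np.arange(-.008,.0081,.001):
    P=circ((tx,ty),.05,tz);P=P[P[:,0]>tx-.01]@T[:3,:3].T+T[:3,3]
    q=proj(d,P,W).astype(np.float32);best.append((cv2.remap(m,q[:,0],q[:,1],1).mean(),tx,ty))
 print(tz,np.round(sorted(best)[-2:],4).tolist())
t=np.array([.4845,-.318,.1759]);D=T[:3,:3].T@(t-T[:3,3])*1000;print(D.round(1),r.observe()["joint_positions"].round(2))
E
```

```text
0.013 [[100.3528, 0.0, -0.002], [108.1587, 0.0, -0.001]]
0.016 [[111.0774, -0.001, 0.001], [113.4427, -0.001, 0.0]]
0.019 [[119.5952, -0.001, 0.001], [133.1615, -0.001, 0.0]]
0.022 [[139.0537, -0.001, 0.0], [164.2789, -0.002, 0.0]]
[155.  204.9  -3.1] [-0.25  0.4   1.9  -0.    0.85  2.05]
```

Emit:
{"api": "play_rows", "payload": {
  "deltas": [
    [19.4,25.6,0,0,1],
    [19.4,25.6,0,0,1],
    [19.4,25.6,0,0,1],
    [19.4,25.6,0,0,1],
    [19.4,25.6,0,0,1],
    [19.4,25.6,0,0,1],
    [19.4,25.6,0,0,1],
    [19.4,25.6,0,0,1]
  ]
}}

```text
clock: 11.0
eef_pos: [0.4847, -0.3193, 0.1732]
eef_rot: [-0.0, 0.934, -0.358, -0.001]
wrist_force: [0.8, -0.1, -2.3]
gripper_width: 0.0076
gripper_force: 59.0
```

Emit:
{"api": "play_rows", "payload": {
  "deltas": [
    [0,0,0,0.124,1],
    [0,0,0,0.124,1],
    [0,0,0,0.124,1],
    [0,0,0,0.124,1],
    [0,0,0,0.124,1],
    [0,0,0,0,1],
    [0,0,0,0,1]
  ]
}}

```text
clock: 11.7
eef_pos: [0.4851, -0.318, 0.1736]
eef_rot: [0.0, 0.781, -0.624, -0.001]
wrist_force: [-0.3, 0.2, -1.6]
gripper_width: 0.0075
gripper_force: 59.0
```

```bash
python3 - <<'E'
from h import *
T=tool();s=r.observe();print(T.round(4),s["wrist_force"],s["gripper_width"])
t=np.array([.4845,-.318,.1759])+T[:3,0]*.001;print(np.degrees(np.arctan2(T[1,0],T[0,0])),(T[:3,:3].T@(t-T[:3,3])*1000).round(1))
# re-check strainer centre & ear from fixed side view via held-out: fit rim z=.08 and .09
for n in("scene","side"):
  d=r.snapshot(n);g=cv2.cvtColor(d["img"],6).astype(np.float32);m=np.hypot(cv2.Sobel(g,5,1,0),cv2.Sobel(g,5,0,1))
  for z in(.08,.09):
    best=[(cv2.remap(m,*proj(d,circ((x,y),.048,z)).astype(np.float32).T[:,:,None],1).mean(),x,y) for x in np.arange(.47,.5,.001) for y in np.arange(-.335,-.3,.001)]
    print(n,z,np.round(max(best),3))
E
```

```text
[[ 2.213e-01 -9.752e-01 -9.000e-04  4.851e-01]
 [-9.752e-01 -2.213e-01  6.000e-04 -3.180e-01]
 [-8.000e-04  7.000e-04 -1.000e+00  1.736e-01]
 [ 0.000e+00  0.000e+00  0.000e+00  1.000e+00]] [-0.32793921  0.2335572  -1.55695569] 0.007473971938820382
-77.21220111547538 [ 0.9  0.5 -2.3]
scene 0.08 [61.216  0.489 -0.32 ]
scene 0.09 [61.361  0.48  -0.305]
side 0.08 [73.136  0.484 -0.316]
side 0.09 [73.429  0.479 -0.327]
```

Emit:
{"api": "play_rows", "payload": {
  "deltas": [
    [1,0,20,0,1],
    [0,0,15,0,1],
    [0,0,9,0,1],
    [0,0,3,0,1],
    [0,0,3,0,1],
    [0,0,3,0,1],
    [0,0,0,0,1]
  ]
}}

```text
clock: 12.5
eef_pos: [0.4854, -0.3191, 0.1214]
eef_rot: [0.0, 0.78, -0.625, 0.0]
wrist_force: [0.5, 0.2, -1.7]
gripper_width: 0.0072
gripper_force: 59.0
```

Plug entering with no contact force; continuing.

Emit:
{"api": "play_rows", "payload": {
  "deltas": [
    [0,0,2,0,1],
    [0,0,2,0,1],
    [0,0,2,0,1],
    [0,0,0,0,1]
  ]
}}

```text
clock: 12.9
eef_pos: [0.4853, -0.319, 0.1151]
eef_rot: [0.0, 0.78, -0.625, -0.0]
wrist_force: [0.5, -0.2, -0.9]
gripper_width: 0.0079
gripper_force: 59.0
```

Emit:
{"api": "play_rows", "payload": {
  "deltas": [
    [0,0,2,0,1],
    [0,0,2,0,1],
    [0,0,0,0,1]
  ]
}}

```text
clock: 13.2
eef_pos: [0.4853, -0.319, 0.111]
eef_rot: [0.0, 0.78, -0.625, -0.0]
wrist_force: [0.1, 0.1, -1.6]
gripper_width: 0.0077
gripper_force: 59.0
```

Emit:
{"api": "play_rows", "payload": {
  "deltas": [
    [0,0,2,0,1],
    [0,0,2,0,1],
    [0,0,0,0,1]
  ]
}}

```text
clock: 13.5
eef_pos: [0.4853, -0.319, 0.107]
eef_rot: [0.0, 0.78, -0.625, -0.0]
wrist_force: [0.8, 0.1, -2.7]
gripper_width: 0.0076
gripper_force: 59.0
```

Emit:
{"api": "play_rows", "payload": {
  "deltas": [
    [0,0,1,0,1],
    [0,0,1,0,1],
    [0,0,0,0,1]
  ]
}}

```text
clock: 13.8
eef_pos: [0.4856, -0.3192, 0.106]
eef_rot: [-0.0, 0.78, -0.625, 0.0]
wrist_force: [-0.3, 2.5, 6.0]
gripper_width: 0.0077
gripper_force: 60.0
```

Contact came at TCP z = 0.106, which is the home height. Releasing and rising.

Emit:
{"api": "play_rows", "payload": {
  "deltas": [
    [0,0,0,0,0.6],
    [0,0,0,0,0.6],
    [0,0,0,0,0.6],
    [0,0,0,0,0.6],
    [0,0,0,0,0.6],
    [0,0,-20,0,0.6],
    [0,0,-40,0,0.6],
    [0,0,-40,0,0.6]
  ]
}}

```text
clock: 14.6
eef_pos: [0.4851, -0.3189, 0.206]
eef_rot: [0.0, 0.78, -0.625, -0.001]
wrist_force: [0.6, -0.6, 0.2]
gripper_width: 0.0342
gripper_force: 0.0
```

Emit:
{"api": "play_rows", "payload": {
  "deltas": [
    [0,0,-10,0,0.6],
    [0,0,0,0,0.6],
    [0,0,0,0,0.6]
  ]
}}

```text
clock: 14.9
eef_pos: [0.485, -0.3188, 0.2142]
eef_rot: [0.0, 0.78, -0.625, -0.001]
wrist_force: [-0.1, -0.0, -0.2]
gripper_width: 0.034
gripper_force: 0.0
```

```bash
python3 - <<'E'
from h import *
d=r.snapshot("wrist");T=tool();W=T@d["hand_eye"];s=r.observe();print(T[:3,3],s["gripper_width"],s["wrist_force"])
for d,W in((d,W),(r.snapshot("side"),None)):
  g=cv2.cvtColor(d["img"],6).astype(np.float32);m=np.hypot(cv2.Sobel(g,5,1,0),cv2.Sobel(g,5,0,1))
  for z in np.arange(.08,.106,.004):
    best=[(cv2.remap(m,*proj(d,circ((x,y),.05,z),W).astype(np.float32).T[:,:,None],1).mean(),x,y) for x in np.arange(.477,.493,.001) for y in np.arange(-.326,-.309,.001)]
    print(z.round(3),np.round(max(best),3))
E
```

```text
[ 0.48492754 -0.31871117  0.21376143] 0.03398567442524482 [-0.75982822 -0.22704517 -0.64250344]
0.08 [128.017   0.484  -0.317]
0.084 [131.308   0.484  -0.318]
0.088 [102.953   0.485  -0.318]
0.092 [88.159  0.487 -0.321]
0.096 [92.923  0.488 -0.323]
0.1 [85.955  0.489 -0.324]
0.104 [81.145  0.49  -0.324]
0.08 [69.181  0.487 -0.315]
0.084 [70.371  0.484 -0.319]
0.088 [70.938  0.482 -0.322]
0.092 [72.352  0.479 -0.326]
0.096 [65.62   0.477 -0.323]
0.1 [62.71   0.491 -0.309]
0.104 [64.998  0.489 -0.312]
```

The lid disc edge fits best at z ≈ 0.084, centred at (0.484, −0.318), as expected when seated. Handing in.

```bash
python3 -c "
from rig import r
print(r.hand_in())"
```

```text
the job is handed in; nothing more can be done
None
```

The job is handed in at about 15 s on the robot's clock: by my measurements the strainer is turned home and the lid is seated flat on it at home height. The hand-in returned no verdict.

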